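# Lock the edge guide with its slotted quarter-turn screw

### The arm

A 6-joint arm with a two-finger parallel gripper is mounted at the origin on the work surface. World frame = base frame: x ahead of the robot, y to its left, z up, the work surface at z = 0. Lengths are in m, angles in rad, forces in N, time in s.
With the tool pointing down it reaches from about 0.35 to 0.95 m from the base axis. Payload 17.4 kg.
Tool frame: the origin (TCP) lies midway between the tips of the shut fingers; the grasp point (between the pads) lies 19 mm behind it; z points along the fingers, x is the direction in which the jaws open and shut, and the axes are right-handed (so a half turn about z gives the same grasp; the last joint's range is limited). The gripper opens to 93 mm and grips with 3 to 60 N. Pads are 15 mm wide; open, the fingers measure 128 mm over their backs; the gripper's body (75 mm by 188 mm) begins 65 mm behind the grasp point.
Start: joints at [-1.152, 0.116, 1.442, -0, 1.584, -0.038], TCP at [0.298, -0.606, 0.19] pointing down, gripper open.
Joint ranges: [-2.83, 2.83], [-0.83, 2.19], [0.07, 2.5], [-1.14, 4.28], [0.01, 3], [-2.97, 2.97]. Speed limits (rad/s): [1.89, 1.89, 2.22, 3.14, 3.14, 3.14].

### API

Orientations are given as [roll, pitch, yaw] about the fixed x, y, z axes, in that order (R = Rz(yaw) Ry(pitch) Rx(roll)).
In Python, from station import sense, read_camera, camera_params, close_job, boxes_of, masks_of gives the robot as it stands.
- The arm moves only by the tool move_arm, never from a script. Its argument "commands" is a list that holds one entry, the list of rows, each a list of 7 numbers: the finger opening in mm, from 0 to 93, then the shift along the world's x, y, z in mm, then the turn, a rotation vector about the world's x, y, z in units of 10 degrees (1.0 is 10 degrees). A call has 1 to 20 rows; each row is the pose to reach, as a shift and turn from the pose measured when the call began; what a row does not reach only later rows make up. A row lasts 1/8 s, in which the tool goes at most 62.5 mm and 10.7 degrees, less where a joint would pass 70% of its speed; a pose out of reach is approached as far as the arm can. A call with a gripper value outside its range is refused whole. The fingers move at their own pace and stop on an object; "force" is the grip in N (left out, the last holds). Time passes only in rows, so rows that repeat a pose let the fingers close. It gives the time, the measured TCP pose, the force and the opening at its end, in the units of the state.
- sense(): the state, without advancing time (a new reading comes with each control period).
- read_camera(name): name is "scene" or "top" or "wrist"; returns (picture, depth): 400x640x3 uint8, red, green, blue; 400x640 float32, m along the optical axis (not along the pixel's ray), 0 where there is no reading.
- camera_params(name): a dict with "intrinsics" (3x3 intrinsics, pixels), "extrinsics" (4x4, takes a point from world to camera coordinates); the wrist camera has in their place "hand_eye" (4x4, takes a point from camera to tool coordinates, whose origin is the TCP and whose axes are the tool frame's). Camera axes: x right, y down, z forward; pixel columns grow to the right and rows downward; lengths in m; the calibration is good to about 2 mm. A picture is of the moment at which its call begins: read the wrist's pose just before it. camera_params takes no time and is no camera call.
- close_job(): hands the job in, once; it reports no verdict.
Trained networks look in the newest picture that a camera, given by its name, has taken for a name from the list of things; names that differ only in an ending like _2 or _b are one class to them, and where a whole thing is asked for, a point or a joint stands for the part that bears it (a point fixed in the world has none). Each returns a list of dicts, best first, with "p" (0 to 1); they miss things now and then, are a little off and sometimes report something else, mostly with a low value. They report only what shows in the picture. A call takes as long as a camera call. They do not tell look-alikes from the thing itself.
- boxes_of(label, camera): "rect" ([centre column, centre row, width, height] in pixels, round what is visible of it).
- masks_of(label, camera): "region" (400x640 bool, what is visible of it) and "rect" ([centre column, centre row, width, height] in pixels, round what is visible of it).
The state is a dict: "t": time; "joint_pos": joint angles; "joint_velocities": joint speeds; "joint_efforts": joint torques, N m; "eef_pos": TCP position; "ee_rot": TCP orientation; "wrist_force": force on the tool from outside, world axes, zero at the start; "ft_torque": the same for the moment, N m; "finger_gap": opening from 0.0 (shut) to 1.0 (fully open).
Only numpy, scipy, OpenCV 4.12 (cv2) and the standard library are available. Lean on these libraries where they do the work, as an engineer would, in place of code of your own. Each camera call takes 0.05 s, during which the arm holds its last target.

### The job

Tighten the slotted lock screw on the edge guide: take the flat screwdriver (the one with the thick, plain round handle) from the wooden tool stand, press it lightly on the sprung screw head and rotate until the blade drops into the slot, then turn clockwise until the screw stops, never pushing the head right down to its bottom. Put the screwdriver back upright in its own hole, fully down, and leave all the other tools and things on the bench where they are.

Things in the scene. Friction and masses are not known exactly. Their poses are not given: they have to be found in the camera images.
- guide: Edge-guide unit, fixed: off-white base plate 150 x 120 x 12 mm, a steel fence strip (top 34 mm above the bench) along its x axis at y = -34 mm, and a 70 x 70 mm block, top at z = 48 mm, with the lock screw at x = +15, y = +15 mm. Origin: centre of the underside; z up. Place, side and yaw vary.
- screw_top (a point): Centre of the top face of the lock screw's round steel head (27 mm across), 62 mm above the bench; moves down with it. A fixed dark collar (inside 31, outside 42 mm) ends 5 mm lower. A slot 4.8 mm wide, 4.5 mm deep crosses the head through this point. The slot's starting direction is anything and NOT given: this point's axes stay with the guide unit.
- press (a joint): How far the sprung screw head is pushed down, m: 0 = up, 0.010 = at its bottom. About 3 N to start and 1.2 N more per mm (9 N at 5 mm). When the blade drops into the slot the head springs back up around it by up to 4.5 mm and the push force falls by about 5 N.
- screw (a joint): Turn of the lock screw, rad, growing clockwise as seen from above; 1.2 is the hard stop (fully locked). It is found somewhere from 0 to 0.2 and 0 is also a stop. Friction holds it (about 0.12 N m to turn, not turned by a light rubbing blade); it stays where it is left. It does not tell the slot's direction.
- stand: Wooden tool stand, fixed: block 60 (x) x 210 (y) x 80 (z) mm with three through-holes, 18 x 18 mm, in a row along its y axis at y = -70, 0, +70 mm. Origin: centre of the underside, z up. The tools hang loosely: they can shift about 3 mm in their holes. Place, side of the bench and yaw vary.
- driver: Flat screwdriver, about 110 g: plain light-wood handle 32 mm across, 66 mm long (top 10 mm tapers), shaft 8 mm, steel blade 12 mm wide, 2 mm thick. Stands handle up in any of the stand's holes, resting on the handle's lower face. Origin: on the axis at that face, 80 mm above the bench; z up along the handle; blade width along x, thickness along y. Any yaw.
- driver_tip (a point): Tip of the blade, 72 mm below the driver's origin on its axis.
- cross_driver: Slim-handled cross-point screwdriver, not needed: handle 17 mm diameter, 76 mm tall, with a 27 mm foot; stands in another hole. Origin at the handle's lower face.
- awl: Awl with a thin neck and a 27 mm knob at the top, 54 mm tall, not needed; stands in the third hole. Origin at the handle's lower face.
- cement_jar: Closed jar, 48 mm diameter, 60 mm high, bystander. Origin: centre of the underside.
- hammer: Hammer lying on the bench beyond the work, bystander.
- wrench: Steel wrench lying on the bench, bystander.
- weight: Brass weight, 56 mm diameter, 52 mm high, bystander. Origin: centre of the underside.
- bobbin_tray: Black open tray 90 x 130 x 30 mm, bystander. Origin: centre of the underside.
- roller: Hand roller with a wooden handle, lying, bystander.
There are look-alikes about, which are no part of the job. There is more than one size of the guide; the job needs the largest.

How it is judged:
On the way, in this order (a step that is already met when the one before it is completed fails the run):
1. the blade sits in the slot: its tip is at least 2 mm below the top face of the screw head and within 6 mm of its centre (z of driver_tip in the frame of screw_top below -0.002 m and horizontal distance between driver_tip and screw_top below 0.006 m), for 0.2 s.
2. with the blade in the slot, the screw is turned clockwise to its stop (over 1.1 rad of 1.2) (all of step 1 and value of joint screw above 1.1 rad), for 0.2 s.
At the end, for the whole second after the job is handed in: The screw is at its clockwise stop (over 1.1 of 1.2 rad), its head sprung back up (within 2 mm); the flat screwdriver stands still and upright (within 0.1 rad) in the hole it came from (within 10 mm of its first place), fully down (within 4 mm of the stand's top) (value of joint screw above 1.1 rad and distance of driver from where it was at the start of the episode below 0.01 m and angle between driver's own z axis and vertical below 0.1 rad and z of driver in the frame of stand between 0.076 and 0.084 m and linear speed of driver below 0.02 m/s and value of joint press below 0.002 m); the robot touches nothing.
It fails at once if the screw head is pushed in more than 9 mm, onto its bottom (value of joint press above 0.009 m).
It fails at once if another thing on the bench or another tool in the stand is moved more than 30 mm from its place (distance of any of cross_driver, awl, cement_jar, hammer, wrench, weight, bobbin_tray, roller from where it was at the start of the episode above 0.03 m).
It also fails if it takes over 72 s, if anything falls off the work surface, if the arm or the gripper's body presses on something with over 40 N, if the wrist force passes 120 N, or if a joint passes its speed limit or range.

## Working session

There is one attempt and no reset: what is moved stays moved. The work goes in short steps, Python scripts to look and compute and a tool call to move; the robot and the scene stay as the last step left them, time stands still between calls to the robot, and variables do not carry over. Pictures are saved under pics/ and viewed, and the job is handed in when it is done.

Besides the shell and the picture viewer there is one more tool, called after "Request:" as name([rows], argument=value, ...), one row to a line, values as JSON. move_arm: Moves the arm, as the interface text tells. Its arguments: {"type":"object","properties":{"commands":{"type":"array"},"force":{"type":"number"}},"required":["commands"]}

```bash
mkdir -p pics; ls; python3 - <<'E'
from station import *
import cv2
print({k:(v) for k,v in sense().items()})
for n in ["scene","top","wrist"]:
    im,d=read_camera(n)
    cv2.imwrite(f"pics/{n}0.png",im[:,:,::-1])
    p=camera_params(n); print(n,p)
E
```

```text
pics
{'t': 0.0, 'joint_pos': array([-1.15179731e+00,  1.16496815e-01,  1.44229358e+00,  1.49172101e-05,
        1.58400306e+00, -3.77861210e-02]), 'joint_velocities': array([-9.09588951e-05,  6.80101560e-04,  2.93433097e-04, -3.86176722e-04,
       -1.21795117e-03,  8.84311370e-05]), 'joint_efforts': array([ 7.23556332e-04, -7.21257663e+01, -6.22613811e+01,  7.80601753e-02,
        2.37469759e-02, -9.12465180e-05]), 'eef_pos': array([ 0.29762182, -0.60556434,  0.18898032]), 'ee_rot': array([-3.14153239e+00,  1.19938098e-03, -1.11401096e+00]), 'wrist_force': array([-0.48711684,  0.04567377, -0.30124136]), 'ft_torque': array([0.05173149, 0.06933612, 0.0190651 ]), 'finger_gap': 0.9997408173515336}
scene {'intrinsics': array([[443.61566967,   0.        , 312.81820879],
       [  0.        , 443.61566967, 203.30233954],
       [  0.        ,   0.        ,   1.        ]]), 'extrinsics': array([[ 0.83345001,  0.55236455,  0.01595258, -0.41661275],
       [ 0.44974052, -0.66126352, -0.60038656, -0.16841511],
       [-0.32108339,  0.50756671, -0.7995508 ,  1.53781347],
       [ 0.        ,  0
[... 303 characters left out ...]
73791,  0.02998247, -0.13243655,  0.51311076],
       [ 0.13284028,  0.01189093, -0.99106613,  1.52897921],
       [ 0.        ,  0.        ,  0.        ,  1.        ]])}
wrist {'intrinsics': array([[281.4562203 ,   0.        , 315.00805623],
       [  0.        , 281.4562203 , 201.38753624],
       [  0.        ,   0.        ,   1.        ]]), 'hand_eye': array([[ 9.99999964e-01, -6.63802539e-05, -2.61090133e-04,
         1.14895324e-03],
       [ 1.30956213e-04,  9.66732336e-01,  2.55790098e-01,
        -6.93578838e-02],
       [ 2.35424863e-04, -2.55790123e-01,  9.66732309e-01,
        -1.95059236e-01],
       [ 0.00000000e+00,  0.00000000e+00,  0.00000000e+00,
         1.00000000e+00]])}
```

View pics/top0.png

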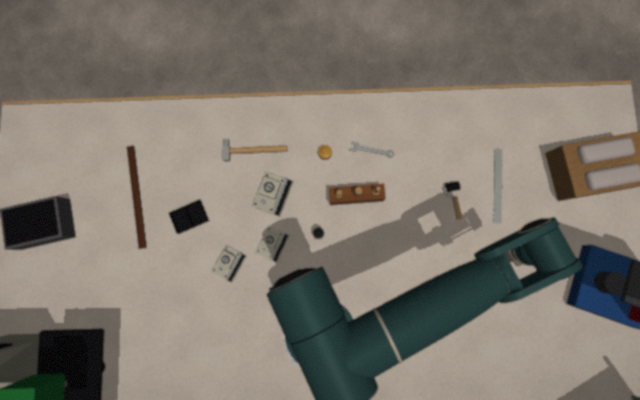

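View pics/scene0.png

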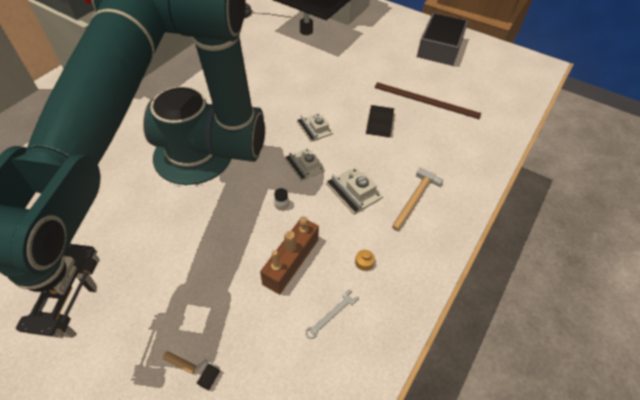

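View pics/wrist0.png

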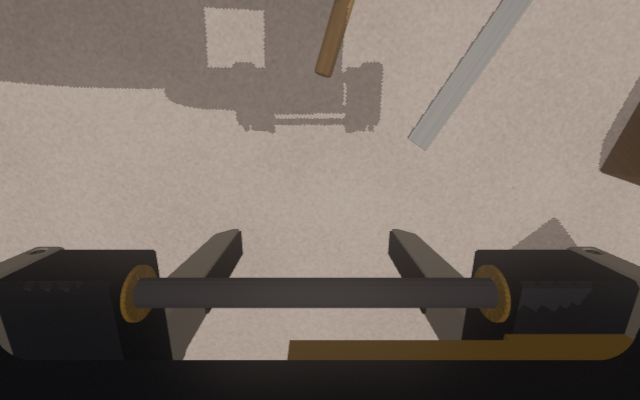

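The top view shows three guide units: (271,193) looks largest, with look-alikes at (271,243) and (228,263). The stand is at (356,193) with three tools. I'll measure them and take close crops.

```bash
cat > h.py <<'E'
from station import *
import cv2, numpy as np
from scipy.spatial.transform import Rotation as Ro
def tool():
    s=sense(); T=np.eye(4); T[:3,:3]=Ro.from_euler('xyz',s['ee_rot']).as_matrix(); T[:3,3]=s['eef_pos']; return T
def c2w(n):
    p=camera_params(n)
    return np.linalg.inv(p['extrinsics']) if n!='wrist' else tool()@p['hand_eye']
def cloud(n,d,C=None):
    C=c2w(n) if C is None else C
    K=camera_params(n)['intrinsics']; v,u=np.mgrid[:400,:640]
    P=np.stack([(u-K[0,2])/K[0,0]*d,(v-K[1,2])/K[1,1]*d,d],-1)
    return P@C[:3,:3].T+C[:3,3]
def atz(n,u,v,z,C=None):
    C=c2w(n) if C is None else C
    K=camera_params(n)['intrinsics']
    r=C[:3,:3]@np.array([(u-K[0,2])/K[0,0],(v-K[1,2])/K[1,1],1]); o=C[:3,3]
    return o+r*(z-o[2])/r[2]
def crop(im,x0,y0,x1,y1,s,f):
    cv2.imwrite(f,cv2.resize(im[y0:y1,x0:x1,::-1],None,fx=s,fy=s,interpolation=cv2.INTER_CUBIC))
E
python3 - <<'E'
from h import *
im,d=read_camera("top"); P=cloud("top",d)
crop(im,210,160,410,290,4,"pics/tc.png")
for l in ["guide","stand","driver","cross_driver","awl","cement_jar","bobbin_tray","weight","screw_top"]:
    for b in masks_of(l,"top"):
        if b['p']<.3: continue
        m=b['region']&(d>0); q=P[m]; print(l,round(b['p'],2),np.round(b['rect']),m.sum(),np.round(np.median(q,0),3),round(np.percentile(q[:,2],95),3))
im,d=read_camera("scene"); P=cloud("scene",d)
crop(im,240,100,400,300,3,"pics/sc.png")
for l in ["guide","driver","cross_driver","awl","screw_top"]:
    for b in masks_of(l,"scene"):
        if b['p']<.3: continue
        m=b['region']&(d>0); q=P[m]; print(l,round(b['p'],2),np.round(b['rect']),m.sum(),np.round(np.median(q,0),3),round(np.percentile(q[:,2],95),3))
E
```

```text
guide 0.92 [231. 265.  33.  35.] 709 [0.273 0.344 0.014] 0.045
guide 0.72 [271. 193.  41.  44.] 1133 [0.538 0.17  0.017] 0.056
guide 0.64 [272. 242.  26.  40.] 656 [0.345 0.173 0.014] 0.044
stand 0.92 [358. 194.  54.  20.] 823 [ 0.514 -0.155  0.078] 0.084
driver 0.63 [358. 193.  10.  10.] 68 [ 0.52  -0.153  0.143] 0.149
cross_driver 0.5 [377. 190.   9.   4.] 55 [ 0.524 -0.225  0.108] 0.157
awl 0.37 [340. 192.   4.   9.] 54 [ 0.516 -0.086  0.127] 0.135
cement_jar 0.61 [320. 233.  13.  10.] 120 [ 0.377 -0.004  0.059] 0.065
bobbin_tray 0.65 [187. 216.  41.  34.] 831 [0.46  0.507 0.005] 0.03
weight 0.74 [324. 154.  11.  19.] 181 [ 0.696 -0.04   0.031] 0.052
weight 0.56 [188. 218.  40.  36.] 901 [0.459 0.505 0.005] 0.03
screw_top 0.39 [268. 188.   4.   9.] 47 [0.563 0.18  0.059] 0.065
screw_top 0.38 [452. 201.  13.  35.] 221 [ 0.532 -0.541  0.026] 0.038
guide 0.9 [353. 191.  56.  48.] 1457 [0.556 0.158 0.02 ] 0.056
guide 0.83 [307. 165.  39.  37.] 764 [0.359 0.167 0.015] 0.043
guide 0.59 [313. 127.  38.  26.] 635 [0.288 0.336 0.015] 0.043
guide 0.35 [329. 314.  53.  48.] 413 [ 0.705 -0.249  0.007] 0.01
driver 0.62 [290. 244.  10.  22.] 216 [ 0.532 -0.164  0.127] 0.147
cross_driver 0.56 [275. 260.   7.  16.] 140 [ 0.532 -0.229  0.112] 0.156
awl 0.4 [302. 227.   8.  18.] 110 [ 0.526 -0.09   0.106] 0.134
screw_top 0.61 [361. 181.   6.   8.] 50 [0.561 0.179 0.06 ] 0.066
```

View pics/tc.png

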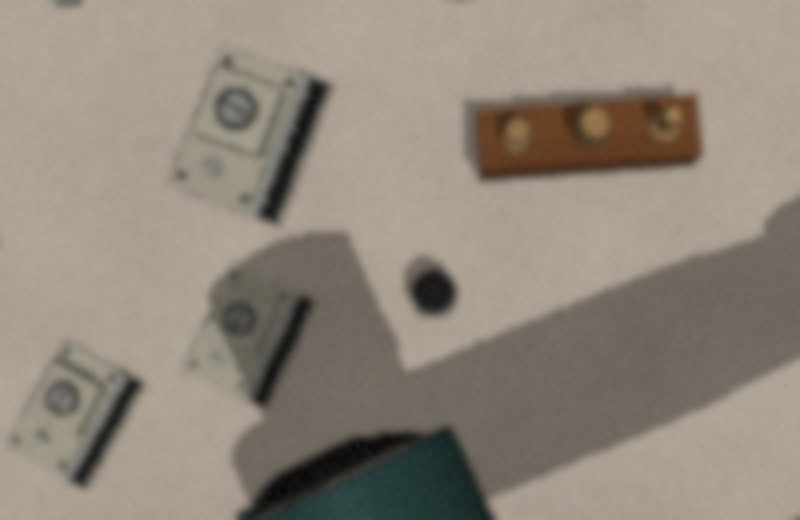

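View pics/sc.png

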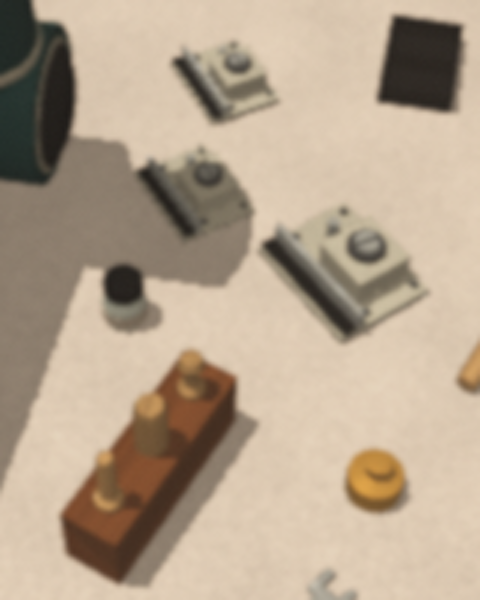

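The choices are clear:
- **Driver:** the middle tool, top (358,193), has a thick plain handle with its top at 0.146 m. The tools at (377,190) (slim, with a foot) and (340,192) (knob) are the cross_driver and the awl.
- **Guide:** the largest is at (271,193).

Next I'll move above the stand for a close look.

Request:
move_arm([
  [[93, 30, 60, 50, 0, 0, 1], [93, 55, 115, 100, 0, 0, 2], [93, 80, 170, 110, 0, 0, 3], [93, 105, 225, 110, 0, 0, 4], [93, 130, 280, 110, 0, 0, 5], [93, 155, 335, 110, 0, 0, 6], [93, 180, 390, 110, 0, 0, 6.38], [93, 210, 440, 110, 0, 0, 6.38], [93, 218, 476, 110, 0, 0, 6.38], [93, 218, 476, 110, 0, 0, 6.38], [93, 218, 476, 110, 0, 0, 6.38]],
])

```text
t: 2.33
eef_pos: [0.5157, -0.13, 0.2998]
ee_rot: [3.141, -0.0, 0.0]
wrist_force: [0.5, 0.3, -0.1]
finger_gap: 1.0
```

```bash
python3 - <<'E'
from h import *
s=sense(); print(s['t'],s['eef_pos'],s['ee_rot'])
C=c2w("wrist")
im,d=read_camera("wrist"); P=cloud("wrist",d,C)
cv2.imwrite("pics/w1.png",im[:,:,::-1])
np.savez("w1.npz",P=P,im=im,C=C)
for l in ["stand","driver","cross_driver","awl"]:
    for b in masks_of(l,"wrist"):
        if b['p']<.3: continue
        m=b['region']&(d>0); q=P[m]; z=np.percentile(q[:,2],95); t=q[q[:,2]>z-.006]
        print(l,round(b['p'],2),np.round(b['rect']),m.sum(),np.round(t.mean(0),4),np.round((t.min(0)+t.max(0))/2,4),np.ptp(t,axis=0).round(3))
E
```

```text
2.325 [ 0.51566258 -0.12998343  0.29980477] [ 3.14132140e+00 -5.06035220e-05  4.03229484e-05]
stand 0.84 [320. 189.  46. 136.] 4078 [ 0.525  -0.1441  0.0805] [ 0.525  -0.1559  0.109 ] [0.066 0.209 0.063]
stand 0.56 [319. 149.  16.  22.] 320 [ 0.5221 -0.0868  0.1321] [ 0.522  -0.0864  0.1314] [0.022 0.021 0.006]
driver 0.95 [321. 199.  24.  32.] 604 [ 0.5251 -0.1557  0.1456] [ 0.5252 -0.1561  0.1445] [0.026 0.026 0.007]
cross_driver 0.61 [324. 246.  14.  26.] 395 [ 0.5282 -0.2242  0.1548] [ 0.5288 -0.2244  0.154 ] [0.015 0.012 0.006]
awl 0.61 [321. 147.  19.  19.] 303 [ 0.522  -0.0868  0.1321] [ 0.5219 -0.0864  0.1314] [0.022 0.021 0.006]
```

View pics/w1.png

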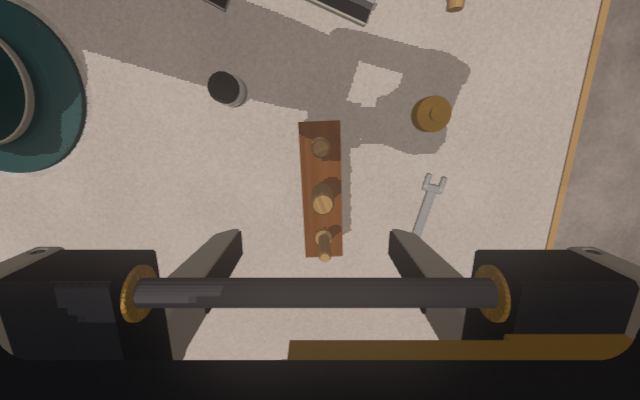

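Request:
move_arm([
  [[60, 10, 60, 0, 0, 0, 0], [60, 20, 120, 0, 0, 0, 0], [60, 25, 180, -30, 0, 0, 0], [60, 35, 235, -80, 0, 0, 0], [60, 44, 285, -120, 0, 0, 0], [60, 44, 312, -165, 0, 0, 0], [60, 44, 312, -170, 0, 0, 0], [60, 44, 312, -170, 0, 0, 0]],
])

```text
t: 3.58
eef_pos: [0.5595, 0.1807, 0.1297]
ee_rot: [3.141, 0.001, -0.002]
wrist_force: [0.7, -0.3, 0.5]
finger_gap: 0.642
```

```bash
python3 - <<'E'
from h import *
s=sense(); print(s['t'],s['eef_pos'],s['ee_rot'],s['wrist_force'])
C=c2w("wrist")
im,d=read_camera("wrist"); P=cloud("wrist",d,C)
cv2.imwrite("pics/w2.png",im[:,:,::-1])
crop(im,230,120,400,240,4,"pics/w2c.png")
np.savez("w2.npz",P=P,im=im,C=C,d=d)
for l in ["guide","screw_top"]:
    for b in masks_of(l,"wrist"):
        if b['p']<.3: continue
        m=b['region']&(d>0); q=P[m]
        print(l,round(b['p'],2),np.round(b['rect']),m.sum(),np.round(np.median(q,0),4),np.round(np.percentile(q[:,2],95),4))
E
```

```text
3.575 [0.55948241 0.18066984 0.12966273] [ 3.14109510e+00  7.60450643e-04 -2.17724807e-03] [ 0.70932378 -0.33633242  0.49829619]
guide 0.95 [306. 191. 163. 141.] 13285 [0.5446 0.183  0.0168] 0.0577
guide 0.75 [ 53.  51. 103.  99.] 7776 [0.306 0.332 0.017] 0.0442
guide 0.59 [127. 190. 133. 112.] 8163 [0.3625 0.1836 0.018 ] 0.0446
screw_top 0.96 [321. 198.  35.  26.] 624 [0.5626 0.1826 0.0618] 0.0631
screw_top 0.8 [11. 12. 22. 24.] 403 [0.2943 0.3489 0.0467] 0.0488
screw_top 0.68 [125. 195.  23.  22.] 389 [0.3637 0.1825 0.0473] 0.0489
screw_top 0.49 [488. 125. 103. 249.] 8651 [0.7178 0.2948 0.0239] 0.0266
```

View pics/w2c.png

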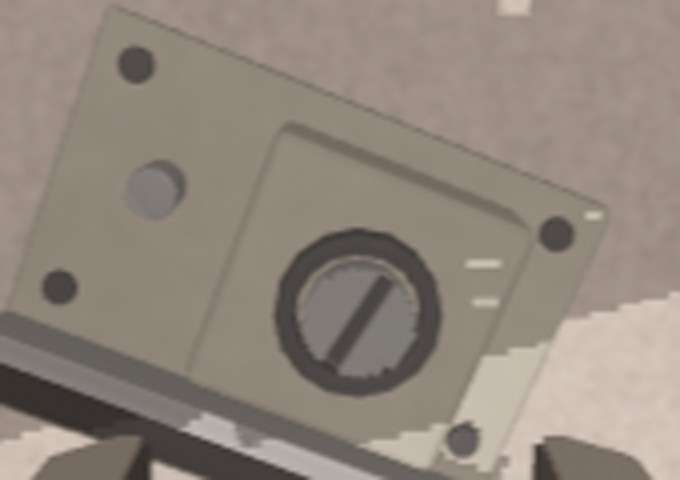

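View pics/w2.png

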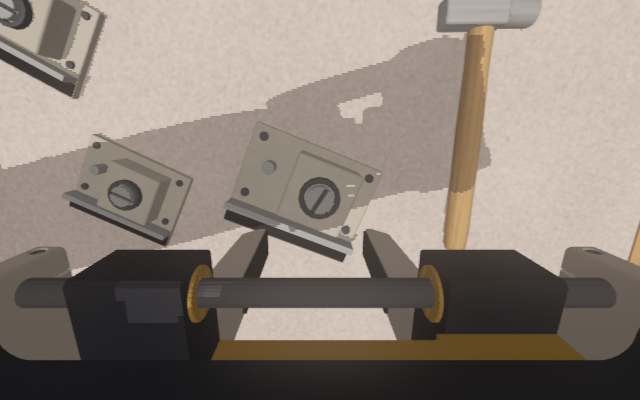

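```bash
python3 - <<'E'
from h import *
z=np.load("w2.npz"); C=z['C'];P=z['P'];im=z['im']
a=atz("wrist",230+332/4,120+362/4,.062,C);b=atz("wrist",230+388/4,120+280/4,.062,C)
print(a,b,np.degrees(np.arctan2((b-a)[1],(b-a)[0])))
# collar outer ellipse at z=.057: crop centre (358,312)
print("collar c",atz("wrist",230+358/4,120+312/4,.057,C))
# head fit: depth pixels z>.0595 near
g=cv2.cvtColor(im,cv2.COLOR_RGB2GRAY)
sub=P[185:216,300:340]; gs=g[185:216,300:340]
m=(sub[...,2]>.0597)&(gs>100); q=sub[m]; (c,r)=cv2.minEnclosingCircle(q[:,:2].astype(np.float32)); print("head",c,r,q[:,2].mean(),q.mean(0))
# block edges / collar dark blob
dark=((g<80)).astype(np.uint8)[160:230,270:370]
n,l,st,ct=cv2.connectedComponentsWithStats(dark)
for i in range(1,n):
    if st[i,4]>100:
        cs,_=cv2.findContours((l==i).astype(np.uint8),cv2.RETR_EXTERNAL,cv2.CHAIN_APPROX_NONE)
        e=cv2.fitEllipse(max(cs,key=len)); print(st[i],e,atz("wrist",270+e[0][0],160+e[0][1],.057,C))
E
```

```text
[0.55671707 0.17109011 0.062     ] [0.57017406 0.19149432 0.062     ] 56.594343354116404
collar c [0.56309793 0.1823698  0.057     ]
head (0.5613548755645752, 0.2090744823217392) 0.040881622582674026 0.0626163697976725 [0.56280628 0.18181666 0.06261637]
[ 29  17  41  42 618] ((48.92744445800781, 37.61083984375), (39.62369918823242, 40.141807556152344), 179.87570190429688) [0.56253595 0.18276432 0.057     ]
```

Screw centre is about (0.5628, 0.182) and the slot direction is 56.6°. Now the driver.

Request:
move_arm([
  [[70, 0, -30, 50, 0, 0, 0.1], [70, -5, -85, 95, 0, 0, 0.28], [70, -10, -145, 100, 0, 0, 0.28], [70, -18, -205, 100, 0, 0, 0.28], [70, -26, -265, 100, 0, 0, 0.28], [70, -34, -315, 100, 0, 0, 0.28], [70, -34.5, -336.7, 100, 0, 0, 0.28], [70, -34.5, -336.7, 90, 0, 0, 0.28], [70, -34.5, -336.7, 50, 0, 0, 0.28], [70, -34.5, -336.7, 10, 0, 0, 0.28], [70, -34.5, -336.7, -25, 0, 0, 0.28], [70, -34.5, -336.7, -35, 0, 0, 0.28], [70, -34.5, -336.7, -35, 0, 0, 0.28]],
], force=40)

```text
t: 5.35
eef_pos: [0.526, -0.1561, 0.0974]
ee_rot: [-3.141, -0.003, 0.046]
wrist_force: [-0.8, 0.8, 1.1]
finger_gap: 0.754
```

```bash
python3 - <<'E'
from h import *
im,d=read_camera("wrist")
cv2.imwrite("pics/w3.png",im[:,:,::-1])
E
```

```text
(no output)
```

View pics/w3.png

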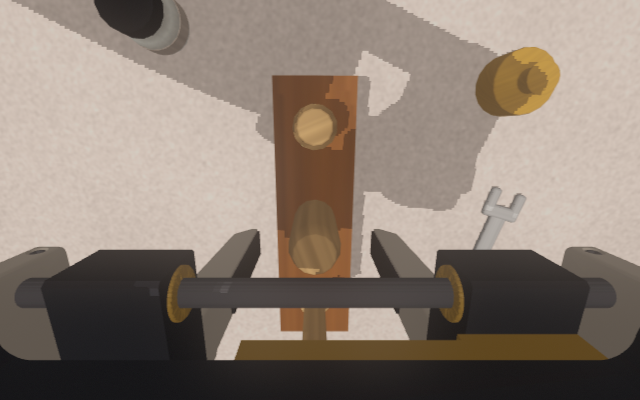

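The driver handle (315,240) is centred between the fingers, so I'll close.

Request:
move_arm([
  [[20, 0, 0, 0, 0, 0, 0], [20, 0, 0, 0, 0, 0, 0], [20, 0, 0, 0, 0, 0, 0], [20, 0, 0, 0, 0, 0, 0], [20, 0, 0, 0, 0, 0, 0]],
], force=40)

```text
t: 6.02
eef_pos: [0.5264, -0.1563, 0.0983]
ee_rot: [3.142, -0.004, 0.046]
wrist_force: [-1.3, 0.3, 1.3]
finger_gap: 0.327
```

Request:
move_arm([
  [[20, 0, 0, 20, 0, 0, 0], [20, 0, 0, 50, 0, 0, 0], [20, 0, 0, 80, 0, 0, 0], [20, 0, 0, 110, 0, 0, 0], [20, 0, 0, 130, 0, 0, 0], [20, 0, 0, 130, 0, 0, 0]],
])

```text
t: 6.78
eef_pos: [0.5268, -0.1565, 0.23]
ee_rot: [3.141, -0.006, 0.046]
wrist_force: [-0.4, 0.2, -1.5]
finger_gap: 0.327
```

```bash
python3 - <<'E'
from h import *
s=sense();print(s['t'],s['eef_pos'],s['ee_rot'],s['wrist_force'])
im,d=read_camera("wrist")
cv2.imwrite("pics/w4.png",im[:,:,::-1])
crop(im,230,120,400,300,3,"pics/w4c.png")
im,d=read_camera("scene")
crop(im,240,150,360,290,5,"pics/s4c.png")
E
```

```text
6.775 [ 0.52681414 -0.15648836  0.22999966] [ 3.14065477 -0.00614293  0.04569597] [-0.36994474  0.21280986 -1.47199262]
```

View pics/w4.png

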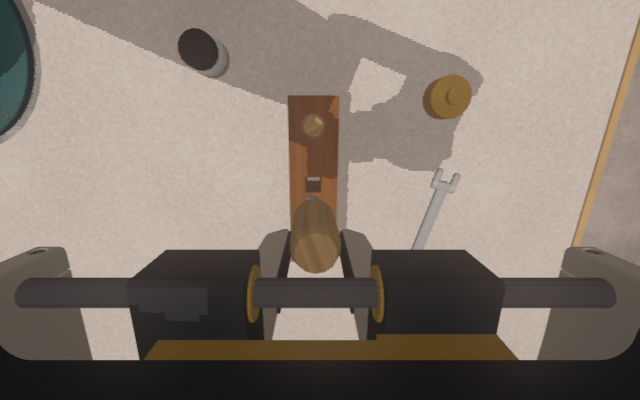

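View pics/s4c.png

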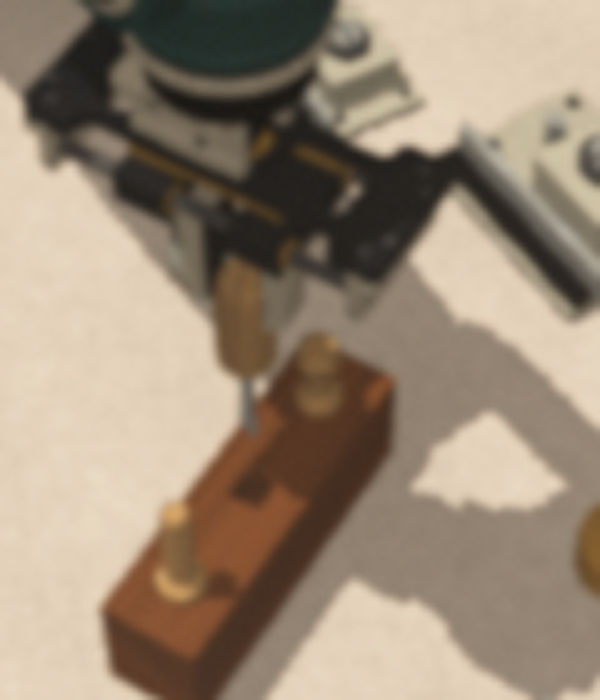

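```bash
python3 - <<'E'
import cv2
im=cv2.imread("pics/w4.png")
cv2.imwrite("pics/w4d.png",cv2.resize(im[165:230,280:350],None,fx=9,fy=9,interpolation=cv2.INTER_CUBIC))
E
```

```text
(no output)
```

View pics/w4d.png

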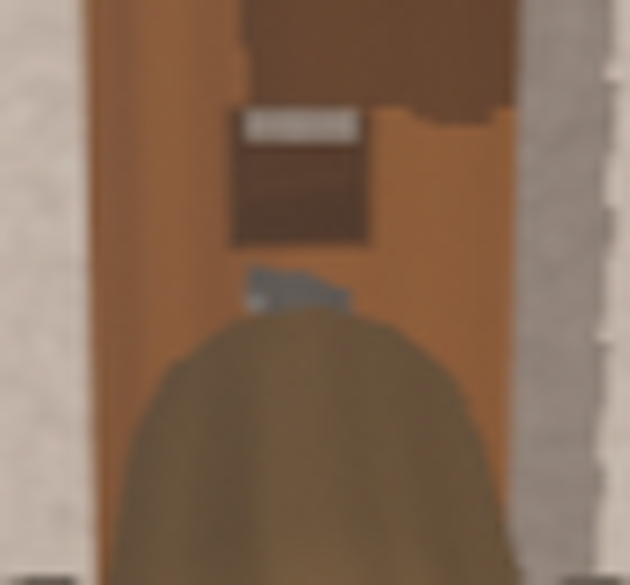

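```bash
python3 - <<'E'
from h import *
C=c2w("wrist"); z=tool()[2,3]-.0903
f=lambda x,y: atz("wrist",280+x/9-.5,165+y/9-.5,z,C)
a=f(248,266);b=f(350,290);print(a,b,np.linalg.norm(b-a),np.degrees(np.arctan2(*(b-a)[1::-1])), tool()[:3,3])
E
```

```text
[ 0.51727897 -0.15502101  0.13714873] [ 0.52920904 -0.15734693  0.13714873] 0.012154690669768868 -11.032167785003585 [ 0.52616938 -0.15623131  0.22744873]
```

The blade tip edge shows at (307,195)–(319,197) in the wrist picture. It measures 12.15 mm long at -11° in the world, so I need about +67.6° to line up with the slot.

Request:
move_arm([
  [[20, 0, 0, 40, 0, 0, 0], [20, 0, 20, 50, 0, 0, 1], [20, 5, 70, 50, 0, 0, 2], [20, 10, 125, 50, 0, 0, 3], [20, 15, 180, 50, 0, 0, 4], [20, 22, 235, 50, 0, 0, 5], [20, 30, 290, 30, 0, 0, 6], [20, 36.5, 338, 0, 0, 0, 6.76], [20, 36.5, 338, -40, 0, 0, 6.76], [20, 36.5, 338, -55, 0, 0, 6.76], [20, 36.5, 338, -55, 0, 0, 6.76], [20, 36.5, 338, -55, 0, 0, 6.76]],
])

```text
t: 8.38
eef_pos: [0.5632, 0.1813, 0.1741]
ee_rot: [3.14, -0.004, 1.225]
wrist_force: [-0.5, -0.3, -1.7]
finger_gap: 0.331
```

```bash
cat > look.py <<'E'
from h import *
import sys
k=sys.argv[1]
s=sense();print(s['t'],s['eef_pos'],s['ee_rot'],s['wrist_force'])
C=c2w("wrist")
im,d=read_camera("wrist")
np.savez(k+".npz",im=im,d=d,C=C)
cv2.imwrite("pics/%s.png"%k,im[:,:,::-1])
crop(im,280,160,350,230,8,"pics/%sc.png"%k)
E
python3 look.py w5
```

```text
8.375 [0.5632302  0.18133183 0.17406918] [ 3.14041093 -0.00410688  1.22453975] [-0.46745395 -0.34352039 -1.65303267]
```

View pics/w5c.png

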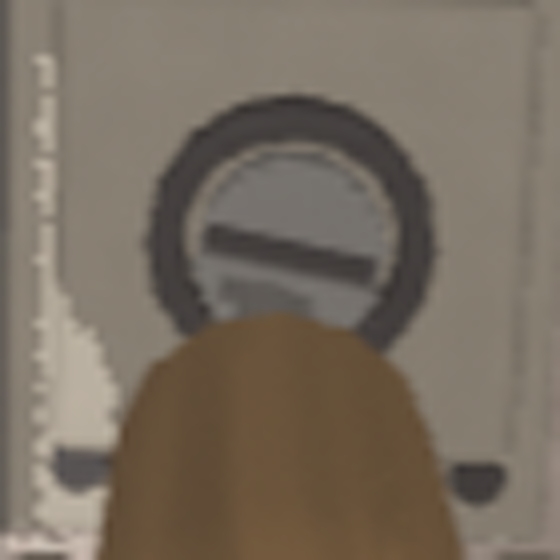

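View pics/w5.png

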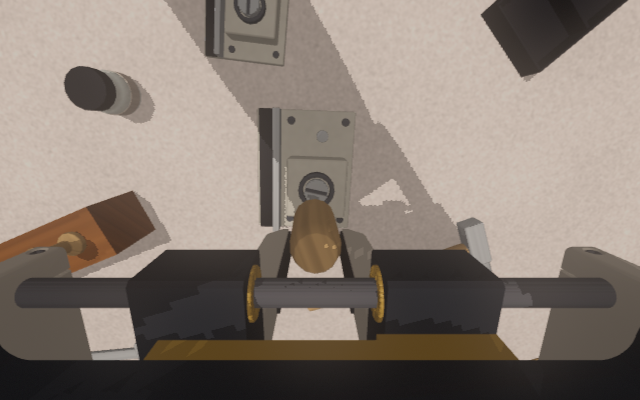

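```bash
cat > rel.py <<'E'
from h import *
def rel(k,sl,tp,zo=.0903,x0=280,y0=160,s=8,zs=.062):
    z=np.load(k+".npz"); C=z['C']
    T=C@np.linalg.inv(camera_params("wrist")['hand_eye'])
    zt=T[2,3]-zo
    g=lambda p,h: atz("wrist",x0+p[0]/s-.5,y0+p[1]/s-.5,h,C)
    a,b=g(sl[0],zs),g(sl[1],zs); c,e=g(tp[0],zt),g(tp[1],zt)
    ang=lambda v: np.degrees(np.arctan2(v[1],v[0]))
    u=(b-a)[:2]/np.linalg.norm((b-a)[:2]); 
    far=-T[:2,1]; # toward camera side (tool -y)
    n=np.array([-u[1],u[0]]); n*=np.sign(n@far)
    tc=((c+e)/2)[:2]-n*.001; sc=((a+b)/2)[:2]
    dd=sc-tc
    print("slot len",np.linalg.norm(b-a),ang(b-a),"tip len",np.linalg.norm(e-c),ang(e-c))
    print("slot c",sc,"tip c",tc,"move",dd*1000,"along",dd@u*1000,"across",dd@n*1000,"tcp",T[:3,3], "tip-tcp",(tc-T[:2,3])*1000)
E
python3 -c "
from rel import *
rel('w5',[(205,238),(375,270)],[(220,278),(316,297)])"
```

```text
slot len 0.024201553720781862 59.186588267298816 tip len 0.012766741482506033 58.586544891896864
slot c [0.56193074 0.18135003] tip c [0.56131933 0.17814985] move [0.61140531 3.20017466] along 3.061626701792143 across 1.1141706499294493 tcp [0.56323031 0.18133177 0.17406886] tip-tcp [-1.91097942 -3.1819213 ]
```

Request:
move_arm([
  [[20, 0.6, 3.2, -6, 0, 0, 0], [20, 0.6, 3.2, -16, 0, 0, 0], [20, 0.6, 3.2, -17, 0, 0, 0], [20, 0.6, 3.2, -17, 0, 0, 0]],
])

```text
t: 8.93
eef_pos: [0.5638, 0.1846, 0.157]
ee_rot: [3.14, -0.004, 1.225]
wrist_force: [0.2, 0.7, -0.7]
finger_gap: 0.329
```

```bash
python3 look.py w6
```

```text
8.925 [0.56380357 0.18455702 0.15698155] [ 3.14041242 -0.00401804  1.22466822] [ 0.19362894  0.71626313 -0.7266017 ]
```

View pics/w6c.png

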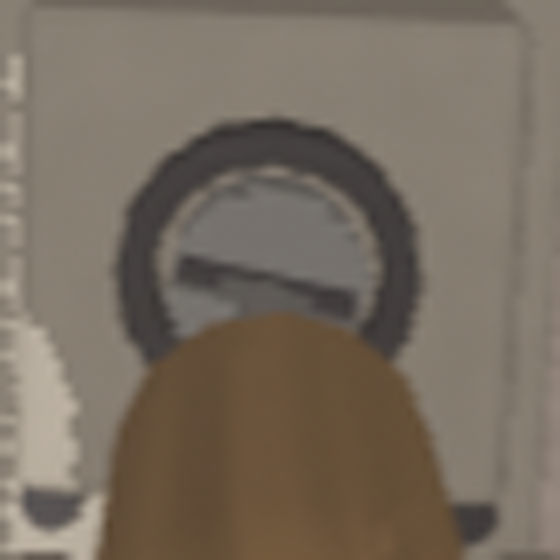

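```bash
python3 -c "
from rel import *
rel('w6',[(180,267),(355,302)],[(220,278),(316,297)])
rel('w6',[(180,267),(355,302)],[(225,279),(312,296)])"
python3 - <<'E'
import cv2
im=cv2.imread("pics/w6.png")
cv2.imwrite("pics/w6d.png",cv2.resize(im[185:205,295:330],None,fx=20,fy=20,interpolation=cv2.INTER_NEAREST))
E
```

```text
slot len 0.023655556744166386 58.48132799583094 tip len 0.012766704491905326 58.595098204790354
slot c [0.56169682 0.18157199] tip c [0.56188372 0.18135668] move [-0.18689988  0.21530446] along 0.08583371287910997 across 0.2718826022177413 tcp [0.56380353 0.18455702 0.15698118] tip-tcp [-1.91980219 -3.20033899]
slot len 0.023655556744166386 58.48132799583094 tip len 0.011564177772542759 58.7376648786994
slot c [0.56169682 0.18157199] tip c [0.56190513 0.18141674] move [-0.20830935  0.15525064] along 0.023447274998183065 across 0.25873880637913543 tcp [0.56380353 0.18455702 0.15698118] tip-tcp [-1.89839272 -3.14028517]
```

View pics/w6d.png

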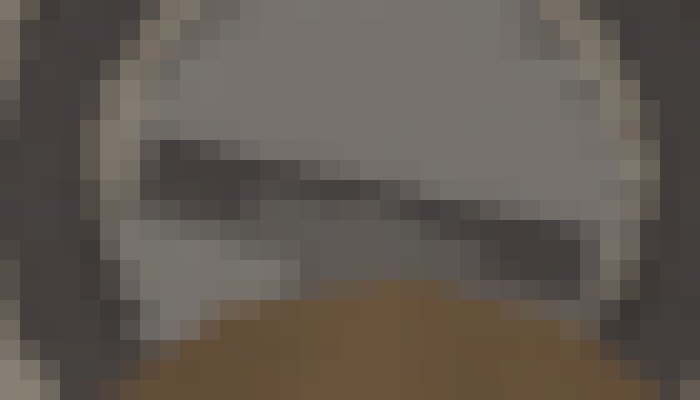

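Request:
move_arm([
  [[20, -0.1, 0.2, -2, 0, 0, 0], [20, -0.1, 0.2, -4, 0, 0, 0], [20, -0.1, 0.2, -5, 0, 0, 0], [20, -0.1, 0.2, -6, 0, 0, 0], [20, -0.1, 0.2, -7, 0, 0, 0], [20, -0.1, 0.2, -8, 0, 0, 0], [20, -0.1, 0.2, -8, 0, 0, 0], [20, -0.1, 0.2, -8, 0, 0, 0]],
])

```text
t: 9.98
eef_pos: [0.5638, 0.1848, 0.1493]
ee_rot: [3.14, -0.004, 1.225]
wrist_force: [0.0, -0.7, -1.3]
finger_gap: 0.332
```

```bash
python3 look.py w7
```

```text
9.975 [0.56383565 0.18481358 0.1493125 ] [ 3.14004587 -0.00435175  1.22466075] [ 0.03762296 -0.65370076 -1.26657253]
```

View pics/w7c.png

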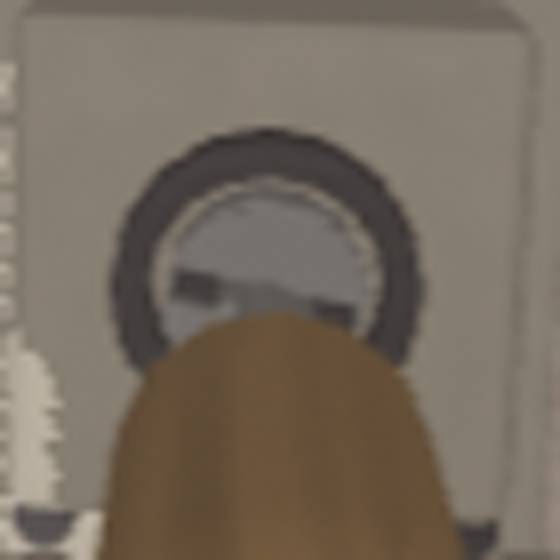

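Request:
move_arm([
  [[20, 0, 0, -1, 0, 0, 0], [20, 0, 0, -2, 0, 0, 0], [20, 0, 0, -2, 0, 0, 0], [20, 0, 0, -2, 0, 0, 0]],
])

```text
t: 10.52
eef_pos: [0.5639, 0.1848, 0.1475]
ee_rot: [3.14, -0.004, 1.225]
wrist_force: [-0.9, -0.9, 0.7]
finger_gap: 0.334
```

Request:
move_arm([
  [[20, 0, 0, -1, 0, 0, 0], [20, 0, 0, -2, 0, 0, 0], [20, 0, 0, -2, 0, 0, 0], [20, 0, 0, -2, 0, 0, 0]],
])

```text
t: 11.02
eef_pos: [0.5639, 0.1848, 0.1456]
ee_rot: [3.14, -0.005, 1.225]
wrist_force: [-0.1, 0.1, 2.4]
finger_gap: 0.333
```

```bash
python3 look.py w8;python3 look.py w8
```

```text
11.025 [0.56394023 0.18483493 0.14556062] [ 3.13972269 -0.00457109  1.22468263] [-0.13162349  0.14356172  2.35717116]
11.075 [0.56392563 0.18483749 0.14555585] [ 3.13971039 -0.00454608  1.22463886] [-0.7623844  -1.02890651  3.22897234]
```

View pics/w8c.png

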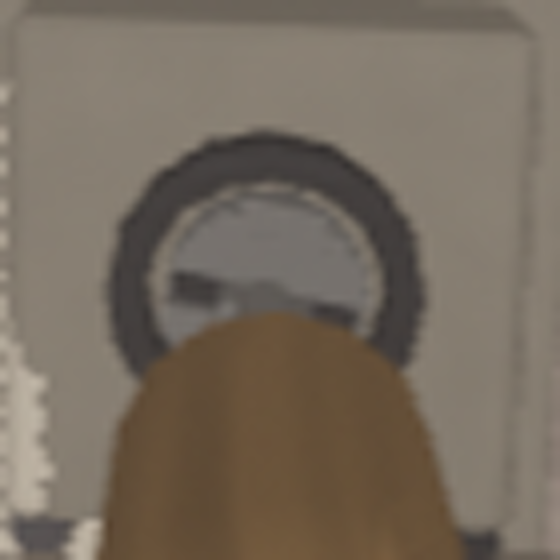

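```bash
python3 - <<'E'
import cv2
im=cv2.imread("pics/w8.png")
cv2.imwrite("pics/w8d.png",cv2.resize(im[180:206,295:330],None,fx=20,fy=20,interpolation=cv2.INTER_NEAREST))
E
```

```text
(no output)
```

View pics/w8d.png

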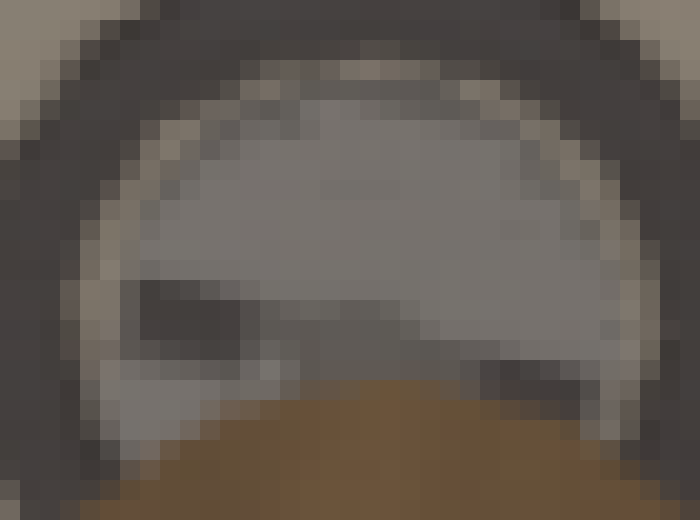

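```bash
python3 - <<'E'
from h import *
z=np.load("w6.npz"); C=z['C']; H=camera_params("wrist")['hand_eye']
T=C@np.linalg.inv(H); print(T.round(4)); print(C.round(4))
for zo in (.0903,.085):
  p=atz("wrist",313,195.4,T[2,3]-zo,C); print(p,(np.linalg.inv(T)@np.r_[p,1]*1000).round(2))
d=z['d']; P=cloud("wrist",d,C); Q=(np.r_['-1',P,np.ones((400,640,1))]@np.linalg.inv(T).T)[...,:3]
# handle top in tool frame
m=(Q[...,2]<-.03)&(Q[...,2]>-.09)&(abs(Q[...,0])<.03)&(d>0); m[280:]=0
t=Q[m]; print(t.shape, t.min(0),t.max(0)); h=t[t[:,2]<t[:,2].min()+.004]; print((h.min(0)+h.max(0))/2,np.ptp(h,axis=0))
print(z['im'].shape, Q[193:200,306:320,2].round(3))
E
```

```text
[[ 0.3393  0.9407  0.0025  0.5638]
 [ 0.9407 -0.3393  0.0034  0.1846]
 [ 0.004   0.0012 -1.      0.157 ]
 [ 0.      0.      0.      1.    ]]
[[ 0.3394  0.9089  0.2423  0.4963]
 [ 0.9406 -0.329  -0.0834  0.2063]
 [ 0.0039  0.2562 -0.9666  0.352 ]
 [ 0.      0.      0.      1.    ]]
[0.56098956 0.18188661 0.06668071] [  -3.83   -1.85   90.28 1000.  ]
[0.55978713 0.18233961 0.07198071] [  -3.79   -3.13   84.98 1000.  ]
(4868, 3) [-0.02999125 -0.01742601 -0.08905073] [ 0.02896144  0.01132246 -0.03004258]
[-0.00146188 -0.0089582  -0.08707236] [0.04625313 0.00251    0.00395674]
(400, 640, 3) [[0.099 0.099 0.101 0.099 0.1   0.095 0.096 0.094 0.094 0.095 0.095 0.095
  0.095 0.095]
 [0.099 0.099 0.089 0.1   0.099 0.099 0.098 0.1   0.099 0.099 0.096 0.095
  0.094 0.095]
 [0.099 0.098 0.084 0.087 0.087 0.089 0.079 0.079 0.079 0.1   0.1   0.099
  0.1   0.099]
 [0.097 0.098 0.081 0.081 0.083 0.077 0.075 0.074 0.075 0.076 0.079 0.099
  0.099 0.1  ]
 [0.095 0.095 0.075 0.076 0.076 0.073 0.072 0.071 0.071 0.07  0.074 0.087
  0.088 0.099]
 [0.095 0.095 0.076 0.076 0.073 0.069 0.067 0.066 0.067 0.069 0.071 0.077
  0.085 0.085]
 [0.095 0.093 0.076 0.076 0.069 0.065 0.064 0.015 0.016 0.016 0.017 0.017
  0.079 0.081]]
```

```bash
python3 - <<'E'
from h import *
print(camera_params("wrist"))
C=np.load("w2.npz")['C'];print(C)
E
```

```text
{'intrinsics': array([[281.4562203 ,   0.        , 315.00805623],
       [  0.        , 281.4562203 , 201.38753624],
       [  0.        ,   0.        ,   1.        ]]), 'hand_eye': array([[ 9.99999988e-01, -1.07529134e-04, -1.11003963e-04,
        -1.70386194e-03],
       [ 1.32286395e-04,  9.66921734e-01,  2.55073210e-01,
        -7.06657456e-02],
       [ 7.99043430e-05, -2.55073221e-01,  9.66921737e-01,
        -1.95066040e-01],
       [ 0.00000000e+00,  0.00000000e+00,  0.00000000e+00,
         1.00000000e+00]])}
[[ 0.99999666 -0.00193215 -0.00171946  0.55916094]
 [-0.00230781 -0.96670529 -0.25588192  0.24979704]
 [-0.00116781  0.25588503 -0.96670652  0.32468576]
 [ 0.          0.          0.          1.        ]]
```

```bash
for i in 1 2 3; do python3 - <<'E'
from h import *
print([ (camera_params("wrist")['hand_eye'][:3,3]*1000).round(2) for _ in range(3)], sense()['t'], (camera_params("top")['extrinsics'][:3,3]*1000).round(2))
E
done
```

```text
[array([  -1.7 ,  -70.67, -195.07]), array([  -1.7 ,  -70.67, -195.07]), array([  -1.7 ,  -70.67, -195.07])] 11.125 [   6.26  513.11 1528.98]
[array([  -1.7 ,  -70.67, -195.07]), array([  -1.7 ,  -70.67, -195.07]), array([  -1.7 ,  -70.67, -195.07])] 11.125 [   6.26  513.11 1528.98]
[array([  -1.7 ,  -70.67, -195.07]), array([  -1.7 ,  -70.67, -195.07]), array([  -1.7 ,  -70.67, -195.07])] 11.125 [   6.26  513.11 1528.98]
```

Request:
move_arm([
  [[20, 0.2, -0.1, 0, 0, 0, -0.6], [20, 0.4, -0.2, 0, 0, 0, -1.2], [20, 0.6, -0.3, 0, 0, 0, -1.8], [20, 0.7, -0.5, 0, 0, 0, -2.4], [20, 0.7, -0.5, 0, 0, 0, -2.4]],
])

```text
t: 11.75
eef_pos: [0.5647, 0.1843, 0.1456]
ee_rot: [3.14, -0.005, 0.806]
wrist_force: [0.5, -0.6, 2.6]
finger_gap: 0.331
```

```bash
python3 look.py w9; python3 - <<'E'
from h import *
print(sense()['ft_torque'], (camera_params("wrist")['hand_eye'][:3,3]*1000).round(2))
E
```

```text
11.75 [0.56466269 0.18432509 0.14557295] [ 3.13964798 -0.0045902   0.80638298] [ 0.54096207 -0.58417051  2.558261  ]
[-0.02118203 -0.17397547  0.08525684] [  -1.58  -69.97 -195.06]
```

View pics/w9c.png

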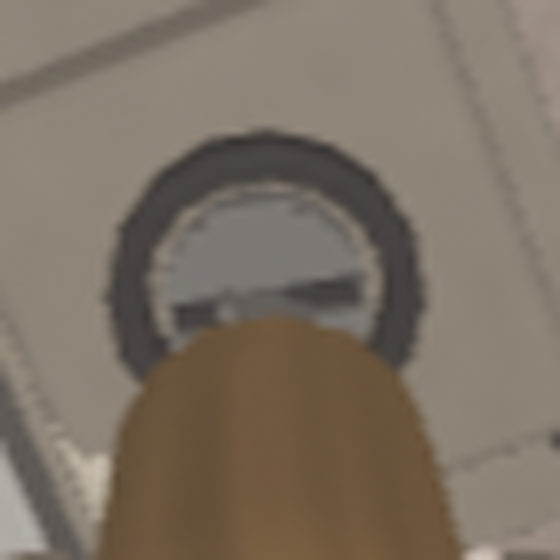

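Request:
move_arm([
  [[20, 0.2, -0.2, 0, 0, 0, -0.6], [20, 0.3, -0.4, 0, 0, 0, -1.2], [20, 0.4, -0.6, 0, 0, 0, -1.8], [20, 0.5, -0.8, 0, 0, 0, -2.4], [20, 0.5, -0.8, 0, 0, 0, -2.4]],
])

```text
t: 12.42
eef_pos: [0.5652, 0.1836, 0.1456]
ee_rot: [3.14, -0.005, 0.392]
wrist_force: [-0.1, 0.1, 2.6]
finger_gap: 0.333
```

```bash
python3 look.py w10; python3 - <<'E'
from h import *
print(sense()['ft_torque'], (camera_params("wrist")['hand_eye'][:3,3]*1000).round(2))
E
```

```text
12.425 [0.56516319 0.1835794  0.14558929] [ 3.13966246 -0.00462129  0.39188522] [-0.12696326  0.09801643  2.59797558]
[-0.08104467 -0.12047208  0.12138464] [  -1.18  -69.39 -195.06]
```

View pics/w10c.png

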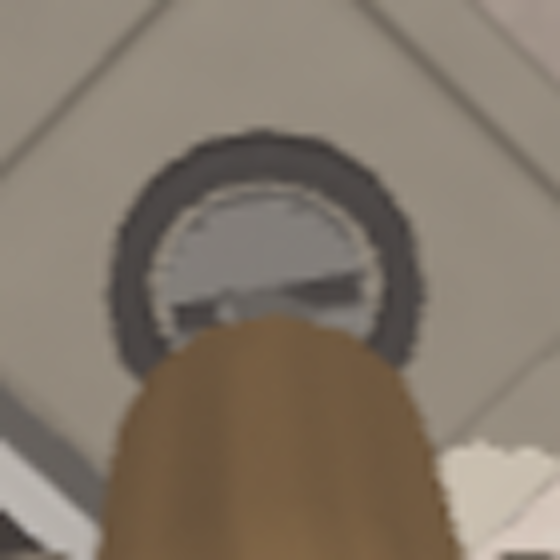

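The slot turned with the blade, so it is engaged (torque about 0.12 N m). Continuing clockwise.

Request:
move_arm([
  [[20, 0.1, -0.2, 0, 0, 0, -0.6], [20, 0.1, -0.4, 0, 0, 0, -1.2], [20, 0.15, -0.6, 0, 0, 0, -1.8], [20, 0.15, -0.8, 0, 0, 0, -2.4], [20, 0.15, -0.8, 0, 0, 0, -2.4]],
])

```text
t: 13.1
eef_pos: [0.5653, 0.1828, 0.1457]
ee_rot: [3.14, -0.005, -0.022]
wrist_force: [-0.4, -0.3, 2.0]
finger_gap: 0.333
```

```bash
python3 look.py w11; python3 - <<'E'
from h import *
print(sense()['ft_torque'], (camera_params("wrist")['hand_eye'][:3,3]*1000).round(2))
E
```

```text
13.1 [0.56528646 0.18280346 0.14565729] [ 3.13966423 -0.00463578 -0.02233206] [-0.4132663  -0.30144277  2.00654418]
[-0.0167927   0.05993778  0.11654723] [  -0.59  -69.02 -195.06]
```

View pics/w11c.png

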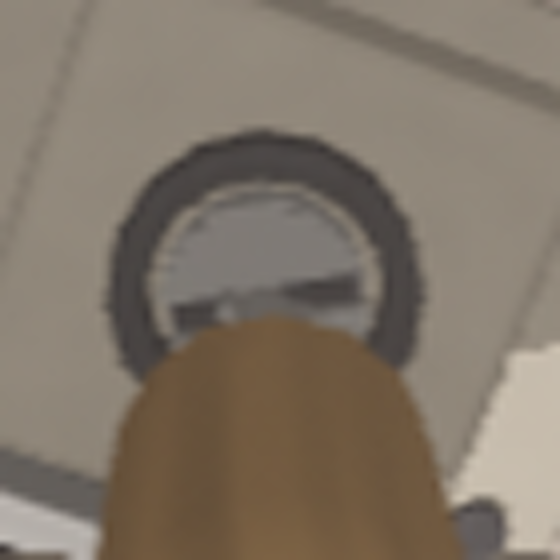

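Request:
move_arm([
  [[20, 0, -0.2, 0, 0, 0, -0.5], [20, 0, -0.4, 0, 0, 0, -1.0], [20, 0, -0.4, 0, 0, 0, -1.2], [20, 0, -0.4, 0, 0, 0, -1.2]],
])

```text
t: 13.65
eef_pos: [0.5653, 0.1824, 0.1456]
ee_rot: [3.14, -0.005, -0.228]
wrist_force: [-0.4, 0.0, 2.6]
finger_gap: 0.332
```

```bash
python3 - <<'E'
from h import *
s=sense();print(s['ft_torque'],s['wrist_force'],s['ee_rot'],s['eef_pos'],s['joint_pos'][5],s['t'])
E
```

```text
[-0.11227055  0.05092191  0.12512001] [-0.43648999  0.02303111  2.58371434] [ 3.13967132 -0.00456965 -0.22802861] [0.56527118 0.18240517 0.14561628] 0.49963732822226464 13.65
```

Request:
move_arm([
  [[20, 0, -0.2, 0, 0, 0, -0.4], [20, -0.1, -0.3, 0, 0, 0, -0.8], [20, -0.1, -0.3, 0, 0, 0, -0.8]],
])

```text
t: 14.02
eef_pos: [0.5652, 0.1821, 0.1456]
ee_rot: [3.14, -0.005, -0.365]
wrist_force: [0.1, -1.1, 2.3]
finger_gap: 0.332
```

```bash
python3 - <<'E'
from h import *
s=sense();print(s['ft_torque'],s['wrist_force'],s['ee_rot'],s['eef_pos'],s['t'])
E
```

```text
[-0.09543685 -0.06979079  0.17229333] [ 0.13740386 -1.05420032  2.29988254] [ 3.13968095 -0.00463457 -0.36525092] [0.56521356 0.18210239 0.1456072 ] 14.025
```

Request:
move_arm([
  [[20, -0.1, -0.2, 0, 0, 0, -0.4], [20, -0.1, -0.3, 0, 0, 0, -0.8], [20, -0.1, -0.3, 0, 0, 0, -0.8]],
])

```text
t: 14.4
eef_pos: [0.5651, 0.1818, 0.1456]
ee_rot: [3.14, -0.005, -0.502]
wrist_force: [0.3, -0.7, 2.8]
finger_gap: 0.327
```

```bash
python3 look.py w12; python3 - <<'E'
from h import *
s=sense();print(s['ft_torque'],s['wrist_force'],s['ee_rot'],s['eef_pos'],s['t'])
E
```

```text
14.4 [0.56511475 0.18178972 0.14561582] [ 3.13968866 -0.00468244 -0.50195384] [ 0.32602435 -0.68103031  2.78909773]
[-0.04696263 -0.08442378  0.27720344] [ 0.34580357 -0.33496898  2.29985664] [ 3.13967091 -0.00468446 -0.50128331] [0.56511918 0.1817872  0.14562925] 14.45
```

View pics/w12c.png

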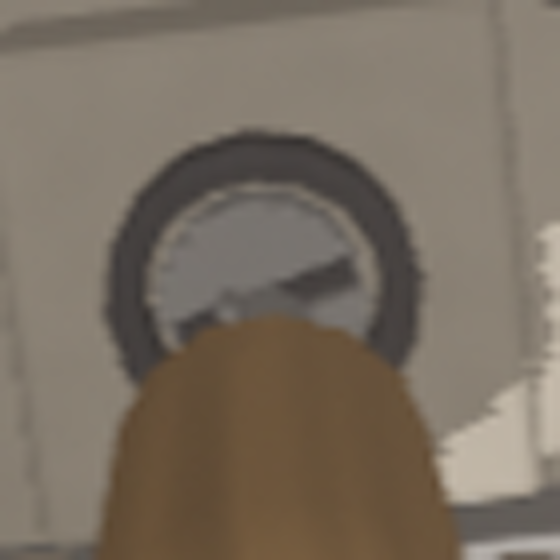

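Request:
move_arm([
  [[20, 0, -0.1, 0, 0, 0, -0.4], [20, 0, -0.2, 0, 0, 0, -0.6], [20, 0, -0.2, 0, 0, 0, -0.6], [20, 0, -0.2, 0, 0, 0, -0.6]],
])

```text
t: 14.95
eef_pos: [0.565, 0.1817, 0.1456]
ee_rot: [3.14, -0.004, -0.604]
wrist_force: [-1.3, 1.0, 3.4]
finger_gap: 0.332
```

```bash
python3 look.py w13; python3 - <<'E'
from h import *
s=sense();print(s['ft_torque'],s['wrist_force'],s['ee_rot'],s['eef_pos'],s['t'])
E
```

```text
14.95 [0.56500158 0.18168365 0.14558655] [ 3.13963779 -0.0043444  -0.60445875] [-1.28346521  1.0459804   3.42626544]
[0.28990176 0.51835639 0.19912511] [-1.31853898  1.28449023  3.55242055] [ 3.13962053 -0.0044145  -0.60478309] [0.56502378 0.18166491 0.1455716 ] 15.0
```

View pics/w13c.png

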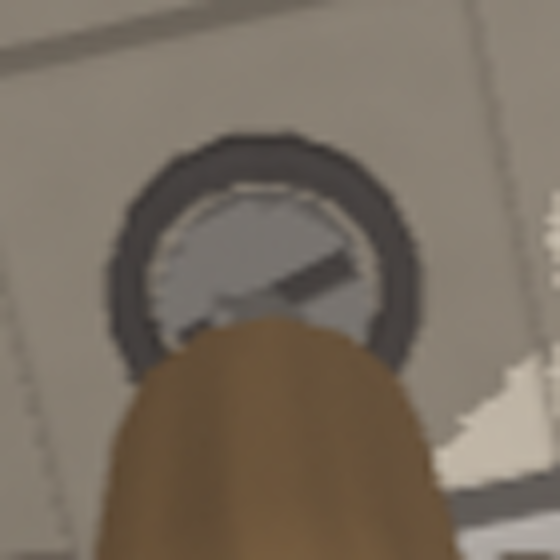

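The slot stopped at about -9.5° while the torque rose to 0.28 N m, so the screw is at its stop. I'll unload the twist while still seated, hold, then lift.

Request:
move_arm([
  [[20, 0, 0.2, 0, 0, 0, 0.6], [20, 0.1, 0.4, 0, 0, 0, 1.2], [20, 0.1, 0.4, 0, 0, 0, 1.2], [20, 0.1, 0.4, 0, 0, 0, 1.2]],
])

```text
t: 15.5
eef_pos: [0.5652, 0.182, 0.1456]
ee_rot: [3.14, -0.005, -0.397]
wrist_force: [-0.2, 0.8, 2.8]
finger_gap: 0.33
```

```bash
python3 look.py w14; python3 - <<'E'
from h import *
s=sense();print(s['ft_torque'],s['wrist_force'],s['ee_rot'],s['eef_pos'],s['t'])
E
```

```text
15.5 [0.56518406 0.18200877 0.14561938] [ 3.13959637 -0.00460525 -0.39736899] [-0.22754501  0.81666468  2.84734852]
[0.00264771 0.04561994 0.12933321] [-0.56693197 -0.41766618  3.24375473] [ 3.13955638 -0.00451829 -0.39706797] [0.56515996 0.18202806 0.14557705] 15.55
```

View pics/w14c.png

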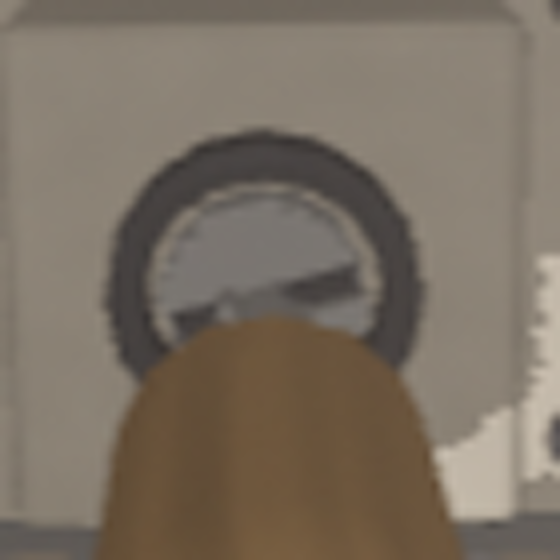

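Request:
move_arm([
  [[20, 0, 0, 3, 0, 0, 0], [20, 0, 0, 8, 0, 0, 0], [20, 0, 0, 25, 0, 0, 0], [20, 0, 0, 50, 0, 0, 0], [20, 0, 0, 80, 0, 0, 0], [20, 0, 0, 100, 0, 0, 0], [20, 0, 0, 100, 0, 0, 0]],
])

```text
t: 16.42
eef_pos: [0.5657, 0.1822, 0.2477]
ee_rot: [3.142, -0.007, -0.397]
wrist_force: [0.4, 0.5, -2.5]
finger_gap: 0.327
```

```bash
python3 look.py w15; python3 - <<'E'
from h import *
z=np.load("w15.npz");im=z['im']
crop(im,250,120,390,230,5,"pics/w15d.png")
E
```

```text
16.425 [0.56573594 0.18219437 0.2477459 ] [ 3.14157464 -0.00700555 -0.39718183] [ 0.43261924  0.51161524 -2.47736183]
```

View pics/w15d.png

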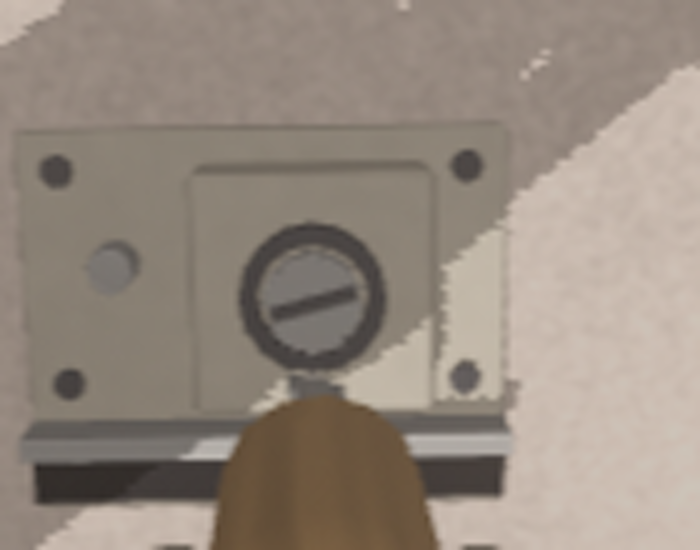

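```bash
python3 - <<'E'
from h import *
C=np.load("w15.npz")['C']
g=lambda x,y,z: atz("wrist",250+x/5-.5,120+y/5-.5,z,C)
a=g(271,315,.062);b=g(357,292,.062);print(np.degrees(np.arctan2((b-a)[1],(b-a)[0])),(a+b)/2)
# guide plate edge angle in w15 and in w2
a=g(18,130,.012);b=g(508,124,.012);print("plate now",np.degrees(np.arctan2((b-a)[1],(b-a)[0])))
C2=np.load("w2.npz")['C']; g2=lambda x,y,z: atz("wrist",230+x/4-.5,120+y/4-.5,z,C2)
a=g2(112,8,.012);b=g2(606,206,.012);print("plate then",np.degrees(np.arctan2((b-a)[1],(b-a)[0])))
a=g2(332,362,.062);b=g2(388,280,.062);print("slot then",np.degrees(np.arctan2((b-a)[1],(b-a)[0])))
T=tool();zt=T[2,3]-.088
a=g(289,378,zt);b=g(343,380,zt);print("tip",((a+b)/2-T[:3,3])*1000,np.linalg.norm(b-a),np.degrees(np.arctan2((b-a)[1],(b-a)[0])))
E
```

```text
-7.663383984688746 [0.5627253  0.18163272 0.062     ]
plate now -22.09798506375023
plate then -21.612140650055178
slot then 56.56363351480725
tip [ -1.25289063   1.0154447  -88.        ] 0.011245905726004448 -25.037175940627456
```

Request:
move_arm([
  [[20, -3, -40, 15, 0, 0, 0.5], [20, -10, -95, 20, 0, 0, 1], [20, -17, -150, 20, 0, 0, 1.5], [20, -24, -205, 20, 0, 0, 2], [20, -31, -260, 20, 0, 0, 2.54], [20, -37, -310, 20, 0, 0, 2.54], [20, -39.5, -338.5, 10, 0, 0, 2.54], [20, -39.5, -338.5, -30, 0, 0, 2.54], [20, -39.5, -338.5, -50, 0, 0, 2.54], [20, -39.5, -338.5, -50, 0, 0, 2.54]],
])

```text
t: 17.73
eef_pos: [0.5252, -0.1559, 0.1943]
ee_rot: [3.141, -0.003, 0.047]
wrist_force: [0.3, 0.3, -1.2]
finger_gap: 0.327
```

```bash
python3 look.py w16; python3 - <<'E'
from h import *
z=np.load("w16.npz");im=z['im']
crop(im,280,150,350,230,7,"pics/w16d.png")
E
```

```text
17.725 [ 0.5252274  -0.15588447  0.19431141] [ 3.14139012e+00 -2.52063740e-03  4.65903652e-02] [ 0.29809884  0.32956053 -1.23323525]
```

View pics/w16d.png

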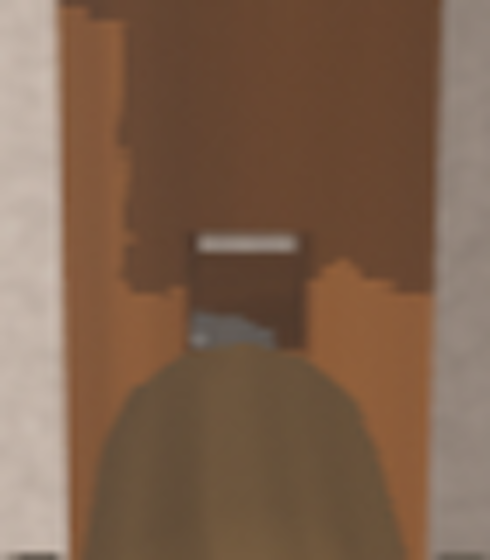

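```bash
python3 - <<'E'
from h import *
C=np.load("w16.npz")['C'];T=tool()
g=lambda x,y,z: atz("wrist",280+x/7-.5,150+y/7-.5,z,C)
hl=[g(188,233,.08),g(308,233,.08),g(308,350,.08),g(188,350,.08)];print(np.round(hl,4)); h=np.mean(hl,0); print("hole",h)
for zo in(.086,.089):
  a=g(190,313,T[2,3]-zo);b=g(276,333,T[2,3]-zo);t=(a+b)/2-[0,.001,0]
  print("tip",t,np.linalg.norm(b-a),np.degrees(np.arctan2((b-a)[1],(b-a)[0])),"need",(h-t)*1000)
E
```

```text
[[ 0.5146 -0.1475  0.08  ]
 [ 0.5338 -0.1467  0.08  ]
 [ 0.5348 -0.1659  0.08  ]
 [ 0.5154 -0.1668  0.08  ]]
hole [ 0.52463492 -0.15673618  0.08      ]
tip [ 0.5223028  -0.15570601  0.10998431] 0.0128952456682999 -10.827786296343865 need [  2.3321126   -1.03016824 -29.98431133]
tip [ 0.5223187  -0.15643399  0.10698431] 0.013033720405063141 -10.827786296343824 need [  2.31621215  -0.30218647 -26.98431133]
```

Request:
move_arm([
  [[20, 2, -0.5, 0, 0, 0, 0], [20, 2, -0.5, -10, 0, 0, 0], [20, 2, -0.5, -20, 0, 0, 0], [20, 2, -0.5, -30, 0, 0, 0], [20, 2, -0.5, -40, 0, 0, 0], [20, 2, -0.5, -40, 0, 0, 0]],
])

```text
t: 18.52
eef_pos: [0.5274, -0.1564, 0.1549]
ee_rot: [3.141, -0.003, 0.047]
wrist_force: [-0.2, -0.1, -1.8]
finger_gap: 0.331
```

```bash
python3 look.py w17; python3 - <<'E'
from h import *
z=np.load("w17.npz");im=z['im']
crop(im,270,140,360,230,7,"pics/w17d.png")
E
```

```text
18.525 [ 0.52740242 -0.15639499  0.15493795] [ 3.14107232 -0.00324883  0.04671687] [-0.23618064 -0.13938804 -1.77340613]
```

View pics/w17d.png

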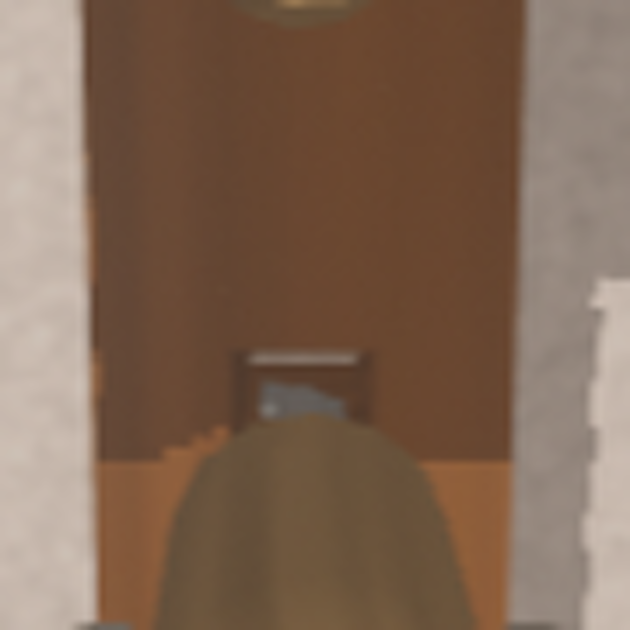

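The blade (260–345, 385–410 in the crop) is inside the hole and centred, with no contact force. Lowering further.

Request:
move_arm([
  [[20, 0, 0, -12, 0, 0, 0], [20, 0, 0, -24, 0, 0, 0], [20, 0, 0, -36, 0, 0, 0], [20, 0, 0, -46, 0, 0, 0], [20, 0, 0, -52, 0, 0, 0], [20, 0, 0, -54, 0, 0, 0], [20, 0, 0, -54, 0, 0, 0]],
])

```text
t: 19.45
eef_pos: [0.5278, -0.1565, 0.1018]
ee_rot: [3.141, -0.004, 0.047]
wrist_force: [0.2, -0.5, -0.5]
finger_gap: 0.329
```

Request:
move_arm([
  [[20, 0, 0, -1, 0, 0, 0], [20, 0, 0, -2, 0, 0, 0], [20, 0, 0, -3, 0, 0, 0], [20, 0, 0, -3.5, 0, 0, 0], [20, 0, 0, -3.5, 0, 0, 0]],
])

```text
t: 20.08
eef_pos: [0.5278, -0.1565, 0.0984]
ee_rot: [3.141, -0.004, 0.047]
wrist_force: [-0.5, 0.5, -1.4]
finger_gap: 0.327
```

Request:
move_arm([
  [[20, 0, 0, -1, 0, 0, 0], [20, 0, 0, -2, 0, 0, 0], [20, 0, 0, -2, 0, 0, 0], [20, 0, 0, -2, 0, 0, 0]],
])

```text
t: 20.58
eef_pos: [0.528, -0.1568, 0.0982]
ee_rot: [3.14, -0.006, 0.047]
wrist_force: [-6.7, 1.4, 15.0]
finger_gap: 0.331
```

```bash
python3 look.py w18; python3 look.py w18; python3 - <<'E'
from h import *
im,d=read_camera("scene")
crop(im,240,150,360,290,5,"pics/s18c.png")
E
```

```text
20.575 [ 0.52804251 -0.15679888  0.09815   ] [ 3.13978337 -0.00550892  0.04666855] [-6.73765712  1.36644216 15.03135824]
20.625 [ 0.52802856 -0.15680508  0.09812981] [ 3.13975363 -0.00545557  0.04668845] [-7.22673571  1.27751008 14.21723311]
```

View pics/s18c.png

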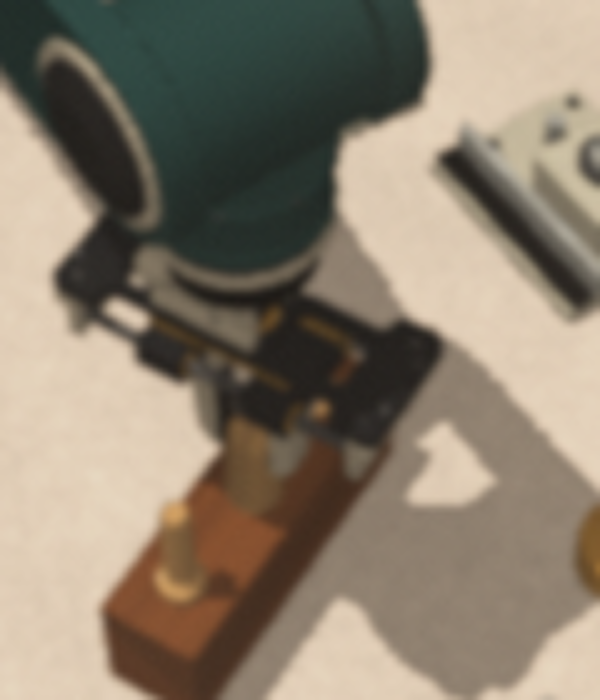

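It seats at z = 0.098, the same height as at the grasp. I'll ease off, open and retreat.

Request:
move_arm([
  [[20, 0, 0, 0.5, 0, 0, 0], [40, 0, 0, 0.5, 0, 0, 0], [60, 0, 0, 0.5, 0, 0, 0], [65, 0, 0, 0.5, 0, 0, 0], [65, 0, 0, 0.5, 0, 0, 0], [65, 0, 0, 10, 0, 0, 0], [65, 0, 0, 40, 0, 0, 0], [65, 0, 0, 80, 0, 0, 0], [65, 0, 0, 130, 0, 0, 0], [65, 0, 25, 190, 0, 0, 0], [65, 0, 25, 200, 0, 0, 0], [65, 0, 25, 200, 0, 0, 0]],
])

```text
t: 22.22
eef_pos: [0.5282, -0.1318, 0.2988]
ee_rot: [3.139, -0.007, 0.047]
wrist_force: [0.1, 0.5, -0.2]
finger_gap: 0.701
```

```bash
python3 - <<'E'
from h import *
s=sense(); print(s['t'],s['eef_pos'],s['finger_gap'],s['wrist_force'])
C=c2w("wrist")
im,d=read_camera("wrist"); P=cloud("wrist",d,C)
cv2.imwrite("pics/w19.png",im[:,:,::-1])
for l in ["driver","cross_driver","awl"]:
    for b in masks_of(l,"wrist")[:1]:
        m=b['region']&(d>0); q=P[m]; z=np.percentile(q[:,2],95); t=q[q[:,2]>z-.006]
        print(l,round(b['p'],2),np.round(b['rect']),np.round((t.min(0)+t.max(0))/2,4),np.ptp(t,axis=0).round(3))
im,d=read_camera("scene"); crop(im,240,100,400,300,3,"pics/s19c.png")
P=cloud("scene",d)
for l in ["driver","cross_driver","awl","guide","screw_top"]:
    for b in masks_of(l,"scene")[:1]:
        m=b['region']&(d>0); q=P[m]; print(l,round(b['p'],2),np.round(b['rect']),np.round(np.median(q,0),3),round(np.percentile(q[:,2],95),3))
E
```

```text
22.225 [ 0.52820428 -0.13183834  0.29881404] 0.7006194191882595 [ 0.0616628   0.47336933 -0.23805363]
driver 0.77 [314. 199.  21.  31.] [ 0.5276 -0.1565  0.1446] [0.028 0.026 0.007]
cross_driver 0.55 [314. 243.  15.  27.] [ 0.5282 -0.2257  0.1541] [0.015 0.014 0.007]
awl 0.67 [311. 146.  22.  20.] [ 0.5219 -0.0874  0.1317] [0.022 0.022 0.007]
driver 0.75 [292. 244.  11.  22.] [ 0.532 -0.165  0.133] 0.147
cross_driver 0.61 [275. 261.   8.  15.] [ 0.533 -0.23   0.115] 0.157
awl 0.66 [301. 227.   7.  20.] [ 0.525 -0.09   0.103] 0.134
guide 0.92 [357. 191.  58.  46.] [0.557 0.159 0.019] 0.056
screw_top 0.38 [361. 182.   6.   7.] [0.563 0.18  0.061] 0.065
```

View pics/s19c.png

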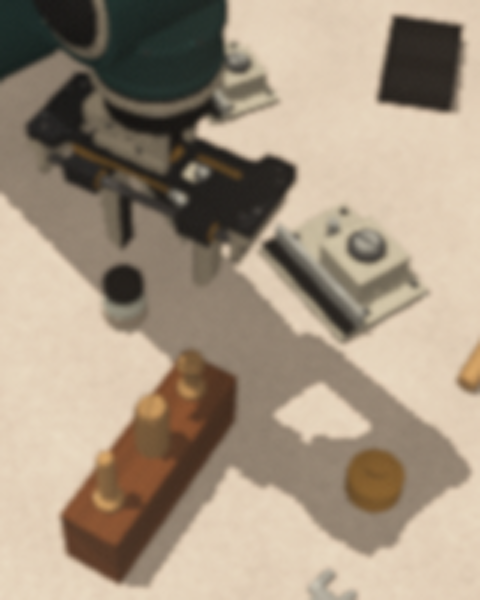

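View pics/w19.png

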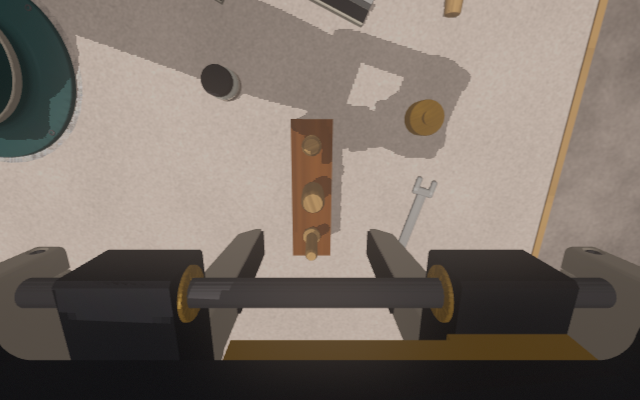

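The driver is back at its first place, with the handle top at 0.1446 m against 0.1445 m before. One more look at the slot from the same pose as before, to measure how far it turned.

Request:
move_arm([
  [[65, 6, 60, 0, 0, 0, -0.27], [65, 12, 120, -20, 0, 0, -0.27], [65, 18, 180, -60, 0, 0, -0.27], [65, 25, 240, -110, 0, 0, -0.27], [65, 31, 295, -150, 0, 0, -0.27], [65, 31, 312.5, -169, 0, 0, -0.27], [65, 31, 312.5, -169, 0, 0, -0.27], [65, 31, 312.5, -169, 0, 0, -0.27]],
])

```text
t: 23.72
eef_pos: [0.5592, 0.1804, 0.1295]
ee_rot: [3.14, -0.006, -0.0]
wrist_force: [-0.2, -0.3, 0.0]
finger_gap: 0.701
```

```bash
python3 look.py w20; python3 - <<'E'
from h import *
from station import masks_of
z=np.load("w20.npz");im=z['im'];crop(im,230,120,400,240,4,"pics/w20c.png")
def slot(k):
    z=np.load(k+".npz"); im=z['im'];C=z['C'];P=cloud("wrist",z['d'],C)
    # rectify head plane, 0.1mm/px, about the head centre
    K=camera_params("wrist")['intrinsics']; Ci=np.linalg.inv(C); c0=atz("wrist",319.5,199,.062,C)
    xs,ys=np.meshgrid(np.arange(-.02,.02,.0002),np.arange(.02,-.02,-.0002))
    W=np.stack([xs+c0[0],ys+c0[1],np.full_like(xs,.062)],-1)@Ci[:3,:3].T+Ci[:3,3]
    u=K[0,0]*W[...,0]/W[...,2]+K[0,2]; v=K[1,1]*W[...,1]/W[...,2]+K[1,2]
    g=cv2.remap(cv2.cvtColor(im,cv2.COLOR_RGB2GRAY),u.astype(np.float32),v.astype(np.float32),cv2.INTER_CUBIC)
    cv2.imwrite("pics/rect_%s.png"%k,cv2.resize(g,None,fx=2,fy=2))
    n,l,st,ct=cv2.connectedComponentsWithStats(((g<88)).astype(np.uint8))
    for i in range(1,n):
        if st[i,4]>400: 
            r=cv2.minAreaRect(np.argwhere(l==i)[:,::-1].astype(np.float32)); bx=cv2.boxPoints(r)
            yx=np.argwhere(l==i).astype(float); e,V=np.linalg.eigh(np.cov((yx-yx.mean(0)).T)); w=V[:,1]
            print(k,st[i],r,"ang",np.degrees(np.arctan2(-w[0],w[1])))
slot("w2");slot("w20")
E
```

```text
23.725 [0.55920993 0.18039445 0.12946018] [ 3.13983518e+00 -5.55514068e-03 -2.65084708e-04] [-0.17516713 -0.25356017  0.01224047]
w2 [    0     0   197   198 15838] ((98.0, 98.5), (197.0, 196.0), 90.0) ang 64.98577009187454
w20 [    0     0   197   198 13371] ((98.0, 98.5), (196.0, 197.0), 0.0) ang -21.97999034409183
w20 [  37   88  120   32 2095] ((96.38276672363281, 103.4613265991211), (119.45645904541016, 18.448688507080078), 6.952957630157471) ang -7.086092507548344
```

View pics/w20c.png

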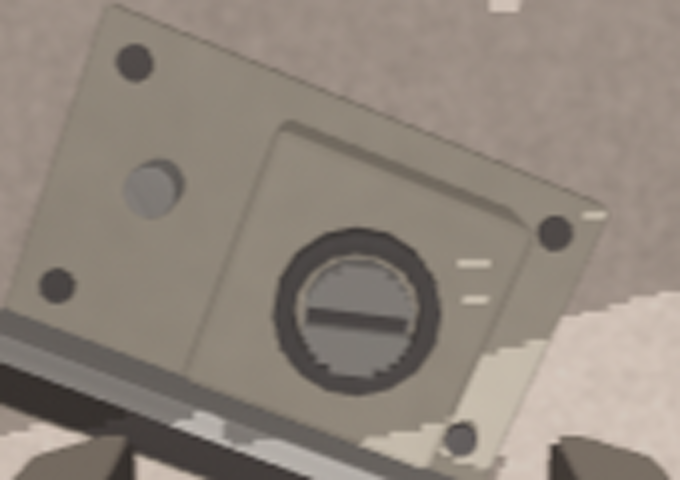

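```bash
python3 - <<'E'
from h import *
for k in("w2","w20"):
    g=cv2.imread("pics/rect_%s.png"%k,0); g=cv2.resize(g,(200,200))
    yy,xx=np.mgrid[:200,:200]
    for cx,cy in((100,100),(96,103)):
      for R in(55,):
        for th in (75,82,88,92):
          m=((g<th)&(np.hypot(xx-cx,yy-cy)<R)).astype(np.uint8)
          n,l,st,ct=cv2.connectedComponentsWithStats(m)
          i=1+np.argmax(st[1:,4]); yx=np.argwhere(l==i).astype(float); e,V=np.linalg.eigh(np.cov((yx-yx.mean(0)).T)); w=V[:,1]
          print(k,(cx,cy),th,st[i,4],np.round(np.sqrt(e),1),np.degrees(np.arctan2(-w[0],w[1])).round(1)%180)
E
```

```text
w2 (100, 100) 75 1377 [ 3.6 31.5] 57.3
w2 (100, 100) 82 1772 [ 4.7 31.6] 57.3
w2 (100, 100) 88 2013 [ 5.3 31.6] 57.2
w2 (100, 100) 92 2156 [ 5.7 31.6] 57.2
w2 (96, 103) 75 1375 [ 3.6 31.4] 57.3
w2 (96, 103) 82 1770 [ 4.7 31.6] 57.3
w2 (96, 103) 88 2013 [ 5.3 31.5] 57.2
w2 (96, 103) 92 2153 [ 5.7 31.5] 57.2
w20 (100, 100) 75 1283 [ 3.5 31.3] 172.9
w20 (100, 100) 82 1682 [ 4.5 31.5] 172.9
w20 (100, 100) 88 1922 [ 5.1 31.5] 172.8
w20 (100, 100) 92 2067 [ 5.5 31.4] 172.9
w20 (96, 103) 75 1312 [ 3.5 31.9] 172.9
w20 (96, 103) 82 1696 [ 4.5 31.7] 172.9
w20 (96, 103) 88 1934 [ 5.1 31.7] 172.9
w20 (96, 103) 92 2080 [ 5.5 31.6] 172.9
```

View pics/rect_w2.png

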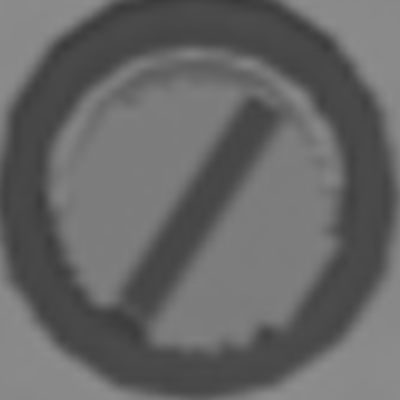

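Request:
move_arm([
  [[65, 0, 0, 50, 0, 0, 0], [65, 0, 0, 100, 0, 0, 0], [65, 0, 0, 100, 0, 0, 0], [65, 0, 0, 100, 0, 0, 0]],
])

```text
t: 24.28
eef_pos: [0.5596, 0.1792, 0.2303]
ee_rot: [3.14, -0.007, -0.002]
wrist_force: [-0.2, 0.6, -0.0]
finger_gap: 0.698
```

```bash
python3 - <<'E'
from station import *
print(close_job(), sense()['t'])
E
```

```text
the job is handed in; nothing more can be done
the job is handed in; nothing more can be done
```

I tightened the lock screw on the largest guide to its stop, put the flat screwdriver back in its middle hole, and handed the job in at about 24 s. No verdict came back.

- **Seating the blade:** I lined the blade up with the slot by camera instead of searching by rotation, and it went in on the first press. The push was about 4–5 N, which I estimate pressed the head about 2 mm. The slot turning with the blade confirmed it was seated.
- **Tightening:** I turned clockwise until the slot stopped moving and the torque rose from about 0.12 to 0.28 N m.
- **Screw angle:** Pictures from matching poses show a net turn of 64.4° (1.124 rad), plus an unknown start of 0 to 0.2. That clears 1.1 rad, though only narrowly if the screw started at 0. It may have come back about 2° when I eased off the twist.
- **Screw head:** I did not measure its height after lifting off, but it looked level with its start position in the last picture.
- **Screwdriver:** It bottomed out at the same height as when I gripped it. Its handle top now sits at 0.1446 m against 0.1445 m before, about 2.5 mm from its first place sideways.
- **Other things:** The cross-point screwdriver and awl are within about 1.5 mm of where they were. I saw no other item move, but I did not measure them all again.
- **One disagreement:** The reported wrist-camera mounting shifted by up to 3 mm during the job. I relied on tip-to-slot and tip-to-hole comparisons within one picture, so the shift had little effect.

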